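Feel a gate hinge pin down onto its stop and hold it through both knuckles

ROBOT

A 6-joint arm with a two-finger parallel gripper is mounted at the origin on the work surface. World frame = base frame: x ahead of the robot, y to its left, z up, the work surface at z = 0. Lengths are in m, angles in rad, forces in N, time in s.
With the tool pointing down it reaches from about 0.375 to 0.975 m from the base axis. Payload 3.8 kg.
Tool frame: the origin (TCP) lies at the very end of the fingers, on their centre line; the grasp point (between the pads) lies 19 mm behind it (bot.tcp_to_grasp is the z of the grasp point in the tool frame, in m); z points along the fingers, y is the direction in which the jaws open and shut (so a half turn about z gives the same grasp; the last joint's range is limited). The gripper opens to 85 mm and grips with 20 to 120 N. Pads are 22 mm wide; open, the fingers measure 114 mm over their backs; the gripper's body (76 mm by 85 mm) begins 54 mm behind the grasp point. The pads swing forward as they close: fully open they stand 13 mm farther back than shut.
Start: joints at [1.288, 0.264, 1.604, -0, 1.274, -0.037], TCP at [0.164, 0.655, 0.231] pointing down, gripper open.
Joint ranges: [-2.63, 2.63], [-0.94, 2.18], [0.31, 2.57], [-1.31, 4.45], [0, 2.66], [-2.55, 2.55]. Speed limits (rad/s): [2.57, 2.57, 3.14, 3.14, 3.14, 3.14].

INTERFACE

Orientations are given as a rotation vector (axis times angle).
In Python, from workcell import status, vision, job, bot gives the robot as it stands.
- The arm moves only by the tool apply_moves, never from a script. Its argument "deltas" is a list of rows, each a list of 7 numbers: the shift along the tool's x, y, z in m, then the turn, a rotation vector about the tool's x, y, z in rad, then the closure, from 0 (fully open) to 1 (shut). In form: [[x, y, z, rx, ry, rz, jaw], ...]. A call has 1 to 8 rows; each row is the pose to reach, as a shift and turn from the pose commanded when the call began, along the tool's axes at that moment; what a row does not reach only later rows make up. A row lasts 1/12 s, in which the tool goes at most 41.7 mm and 7.16 degrees, less where a joint would pass 70% of its speed; a pose out of reach is approached as far as the arm can. A call with a gripper value outside its range is refused whole. The fingers move at their own pace and stop on an object; "squeeze" is the grip in N (left out, the last holds). Time passes only in rows, so rows that repeat a pose let the fingers close. It gives the time, the measured TCP pose, the force and the opening at its end, in the units of the state.
- status.read_state(): the state, without advancing time (a new reading comes with each control period).
- vision.read_camera(name): name is "side" or "top"; returns the picture (480x640x3 uint8, red, green, blue); there is no depth.
- vision.get_calibration(name): a dict with "fov_y" (degrees; the focal length in pixels is half the picture's height over the tangent of half this angle, whatever the lens; pixels are square), "cx", "cy" (the principal point, pixels), "R" (3x3) and "t" (3): a world point X has camera coordinates R X + t. Camera axes: x right, y down, z forward; pixel columns grow to the right and rows downward; lengths in m; the calibration is good to about 2 mm. A picture is of the moment at which its call begins. get_calibration takes no time and is no camera call.
- job.finish_job(): hands the job in, once; it reports no verdict.
The state is a dict: "time": time; "q": joint angles; "joint_vel": joint speeds; "joint_torque": joint torques, N m; "tool_pos": TCP position; "tcp_rot": TCP orientation; "wrist_force": force on the tool from outside, world axes, zero at the start; "torque": the same for the moment, N m; "width": opening from 0.0 (shut) to 1.0 (fully open).
Only numpy, scipy, OpenCV 4.12 (cv2) and the standard library are available. Lean on these libraries where they do the work, as an engineer would, in place of code of your own. Each camera call takes 0.05 s, during which the arm holds its last target. There are 200 camera calls.

TASK

Take the long pin out of the drilled timber block and thread it down through the upper and then the lower knuckle of the gate hinge, until you feel it press the sprung stop stud below clearly down (about half of the stud's travel). Then draw the pin back up just clear of the stud, its end still standing out well below the lower knuckle, and finish while holding it there in the gripper: do not let go. Leave the other things where they stand.

Things in the scene. Friction and masses are not known exactly. Their poses are not given: they have to be found in the camera images.
- pin: the long pin: loose bare steel pin standing upright in one of the three holes of the timber block (which hole differs), the tallest of the three things there; 12 mm round shank 150 mm long, its lower end round-nosed, under a square head 24 x 24 mm and 30 mm high; 180 mm in all, about 0.26 kg. Origin at the centre of its lower end, z up along the pin, x and y square to the head's flat sides
- pin_head (a point): centre of the pin's square head, where it is gripped: 165 mm above the pin's lower end, 15 mm below its top; axes as the pin's
- pin_tip (a point): centre of the pin's lower end
- hinge: fixed steel gate hinge on a timber base 150 x 120 x 12 mm. Two round knuckles (32 mm outside, plain vertical bore 14 mm through) stand one above the other on the same vertical axis, carried by arms from an upright back plate 80 mm wide (on the -x side of this frame, 45 mm from the axis, 144 mm high). Upper knuckle from 128 to 144 mm above the bench, lower knuckle from 68 to 84 mm. Origin on the bench exactly below the bore axis; z up
- stop: sprung stop stud on the hinge's base, on the bore axis below the lower knuckle, in a collar 26 mm across. Origin on the base's top, 12 mm above the bench. The stud carries a 15 mm round brass cap (the plunger); it is screwed out by an unknown amount each time, so the cap's free top is anywhere from 26 to 44 mm above the bench and this pose does not tell which: it must be felt
- plunger (a joint): how far the stud's brass cap is pressed down on its spring: 0 untouched, 0.010 m fully down. It gives way at 3.5 N and then takes 0.5 N more per mm (6 N at half travel, 8.5 N fully down)
- rack: fixed block of timber 70 x 180 x 50 mm with three upright blind holes 13 mm across and 40 mm deep in a row along its y axis, at -60, 0 and +60 mm; origin on the bench under its middle hole. A pin in a hole stands with its lower end 10 mm above the bench
- short_pin: bystander in the block: the same pin but with a shank of 80 mm (its head's top 120 mm above the bench); origin at its lower end
- eye_bolt: bystander in the block: eye bolt with a 40 mm ring, its top 110 mm above the bench; origin at its lower end
- jar: bystander: glass jar with a black cap, 64 mm across, 85 mm high; origin under its centre
- spray: bystander: black spray can, 60 mm across, 160 mm high; origin under its centre
Not all that is in view belongs to the job. Leave any yellow look-alike of the pin alone.

How it is judged:
On the way, in this order (a step that is already met when the one before it is completed fails the run):
1. the pin's end is through the upper knuckle (z of pin_tip in the frame of hinge below 0.124 m and horizontal distance between pin_tip and hinge below 0.004 m and angle between pin's own z axis and vertical below 0.08 rad), for 0.05 s.
2. the held pin is through both knuckles and presses the stud down over 2 mm (value of joint plunger above 0.002 m and z of pin_tip in the frame of hinge below 0.062 m and horizontal distance between pin_tip and hinge below 0.004 m and angle between pin's own z axis and vertical below 0.08 rad and contact force between the fingers and pin above 1 N), for 0.1 s.
At the end, for the whole second after the job is handed in: Pin gripped (over 1 N), still, upright within 0.08 rad, within 4 mm of the bore axis, its end at least 6 mm below the lower knuckle (under 62 mm above the bench), and off the stop stud (under 0.3 N, stud back to within 1 mm) (z of pin_tip in the frame of hinge below 0.062 m and horizontal distance between pin_tip and hinge below 0.004 m and angle between pin's own z axis and vertical below 0.08 rad and contact force between the fingers and pin above 1 N and value of joint plunger below 0.001 m and contact force between pin and stop below 0.3 N and linear speed of pin below 0.02 m/s); the arm keeps its last pose, push and grip.
It fails at once if the short pin is knocked away (moved over 30 mm) (distance of short_pin from where it was at the start of the episode above 0.03 m).
It fails at once if the eye bolt is knocked away (moved over 30 mm) (distance of eye_bolt from where it was at the start of the episode above 0.03 m).
It fails at once if the jar is knocked away (moved over 30 mm) (distance of jar from where it was at the start of the episode above 0.03 m).
It fails at once if the spray can is knocked away (moved over 30 mm) (distance of spray from where it was at the start of the episode above 0.03 m).
It also fails if it takes over 58 s, if anything falls off the work surface, if the arm or the gripper's body presses on something with over 40 N, if the wrist force passes 120 N, or if a joint passes its speed limit or range.

## Working session

There is one attempt and no reset: what is moved stays moved. The work goes in short steps, Python scripts to look and compute and a tool call to move; the robot and the scene stay as the last step left them, time stands still between calls to the robot, and variables do not carry over. Pictures are saved under pics/ and viewed, about 8 in all and at most 12, crops included, and the job is handed in when it is done.

Besides the shell and the picture viewer there is one more tool, called after ">>>" in YAML: its name, and indented under it one key for each argument. apply_moves: Moves the arm, as the interface text tells. Its arguments: {"type":"object","properties":{"deltas":{"type":"array","items":{"type":"array","items":{"type":"number"}}},"squeeze":{"type":"number"}},"required":["deltas"]}

```bash
mkdir -p pics; ls; python3 - <<'E'
from workcell import status, vision, job, bot
import cv2,numpy as np
for n in("side","top"):
    im=vision.read_camera(n); cv2.imwrite(f"pics/{n}0.png",im[...,::-1]); print(n,vision.get_calibration(n))
print(status.read_state(),bot.tcp_to_grasp)
E
```

```text
pics
side {'fov_y': 49.83705073084109, 'cx': 319.0962568113904, 'cy': 234.5516990417933, 'R': array([[-0.75154055, -0.65967581, -0.00382369],
       [-0.42570523,  0.48939937, -0.7610935 ],
       [ 0.50394628, -0.57036486, -0.64863092]]), 't': array([0.44687583, 0.38704942, 0.68942496])}
top {'fov_y': 46.81988038968202, 'cx': 321.6553472612819, 'cy': 235.25656728521292, 'R': array([[ 0.01253173, -0.99990121,  0.0063656 ],
       [-0.99692781, -0.0129862 , -0.07724181],
       [ 0.07731684, -0.00537807, -0.99699207]]), 't': array([-0.04066486,  0.64800802,  1.35385023])}
{'time': 0.1, 'q': array([ 1.28809951e+00,  2.64709333e-01,  1.60526040e+00,  2.07666049e-05,
        1.27373722e+00, -3.68757560e-02]), 'joint_vel': array([-0.0017114 , -0.00204408, -0.00349983,  0.0019018 , -0.00038852,
        0.00061266]), 'joint_torque': array([ 2.36224651e-04, -5.16699743e+01, -3.68595994e+01, -1.11350876e-04,
        6.11700467e-03,  1.84974186e-05]), 'tool_pos': array([0.1640514 , 0.6540559 , 0.23005291]), 'tcp_rot': array([-0.38512898, -3.11753632,  0.00327349]), 'wrist_force': array([ 0.35754841, -1.5269963 ,  0.14396797]), 'torque': array([0.00157065, 0.01135878, 0.02158237]), 'width': 0.9980262578514375} -0.0187
```

View pics/side0.png

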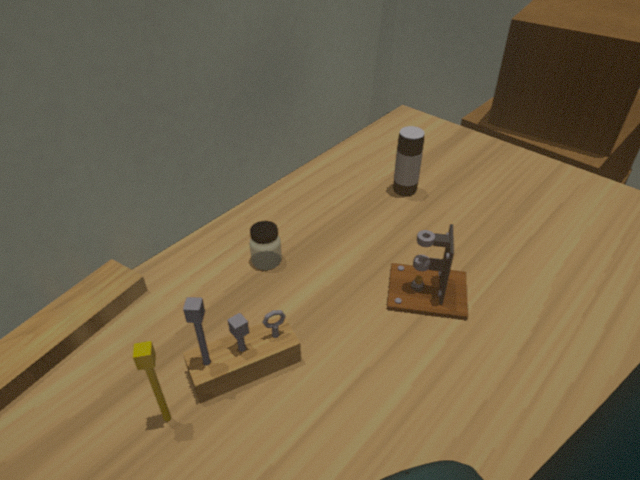

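View pics/top0.png

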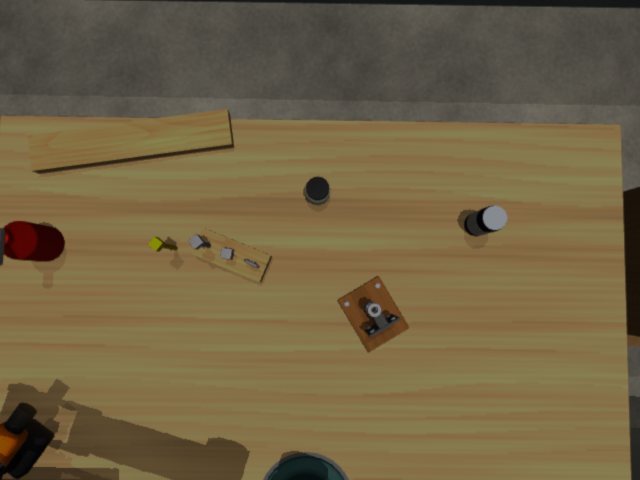

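The side view shows the long pin's head at (195,310), with the short pin and eye bolt to its right. The yellow look-alike is at (145,355) and the hinge's upper knuckle at (427,238). In the top view the long pin's head is at (197,241) and the hinge bore at about (374,310). I'll zoom in next.

```bash
python3 - <<'E'
import cv2,numpy as np
s=cv2.imread("pics/side0.png");t=cv2.imread("pics/top0.png")
c=lambda im,x,y,w,h,k:cv2.resize(im[y:y+h,x:x+w],None,fx=k,fy=k,interpolation=cv2.INTER_CUBIC)
a=c(s,180,290,50,37,8);b=c(s,405,220,50,37,8);d=c(t,180,225,50,37,8);e=c(t,350,290,50,37,8)
m=np.vstack([np.hstack([a,b]),np.hstack([d,e])]);m=np.clip(m.astype(float)*1.8,0,255).astype(np.uint8)
cv2.imwrite("pics/z0.png",m)
E
```

```text
(no output)
```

View pics/z0.png

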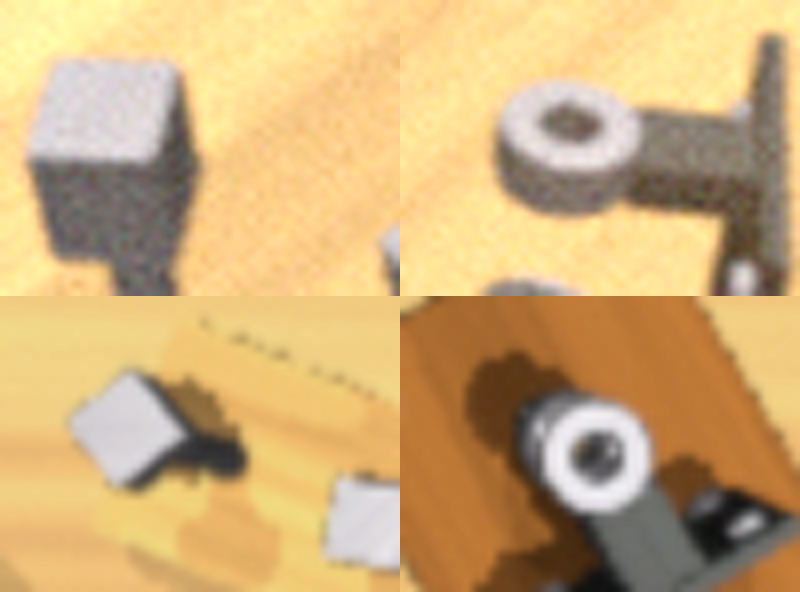

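```bash
cat > h.py <<'E'
import cv2,numpy as np
from workcell import vision
from scipy.spatial.transform import Rotation as Ro
def cal(n):
    c=vision.get_calibration(n); f=240/np.tan(np.radians(c['fov_y']/2)); return c,f
def ray(n,p):
    c,f=cal(n); d=np.array([(p[0]-c['cx'])/f,(p[1]-c['cy'])/f,1]); return -c['R'].T@c['t'],c['R'].T@d
def plane(n,p,z):
    o,d=ray(n,p); return o+d*(z-o[2])/d[2]
def tri(p,q):
    o1,d1=ray("side",p);o2,d2=ray("top",q)
    s=np.linalg.lstsq(np.c_[d1,-d2],o2-o1,rcond=None)[0];a=o1+s[0]*d1;b=o2+s[1]*d2
    return (a+b)/2,np.linalg.norm(a-b)
def proj(n,X):
    c,f=cal(n);v=c['R']@X+c['t'];return f*v[:2]/v[2]+[c['cx'],c['cy']]
def blob(im,x,y,w,h,vmin,smax=70):
    k=4;c=cv2.resize(im[y:y+h,x:x+w],None,fx=k,fy=k,interpolation=cv2.INTER_CUBIC)
    hsv=cv2.cvtColor(cv2.GaussianBlur(c,(7,7),0),cv2.COLOR_BGR2HSV)
    m=((hsv[...,2]>vmin)&(hsv[...,1]<smax)).astype(np.uint8)
    cs=cv2.findContours(m,cv2.RETR_EXTERNAL,cv2.CHAIN_APPROX_NONE)[0];q=max(cs,key=cv2.contourArea)
    return (q[:,0]+.5)/k-.5+[x,y]
E
python3 - <<'E'
from h import *
s=cv2.imread("pics/side0.png");t=cv2.imread("pics/top0.png")
box=lambda q:cv2.minAreaRect(q.astype(np.float32))
def cen(q): M=cv2.moments(q.astype(np.float32)); return np.array([M['m10']/M['m00'],M['m01']/M['m00']])
out={}
for nm,n,im,b in [("pin","side",s,(180,294,28,18)),("pin","top",t,(186,230,20,20)),("hinge","side",s,(413,226,25,22)),("hinge","top",t,(364,300,20,20)),("short","side",s,(225,310,26,26)),("short","top",t,(218,243,18,20))]:
  for v in (85,100,115):
    try:q=blob(im,*b,v)
    except ValueError: continue
    h={"pin":.19,"hinge":.144,"short":.12}[nm]
    Q=np.array([plane(n,p,h)[:2] for p in q])
    (c,sz,a)=cv2.minAreaRect((Q*1000).astype(np.float32))
    print(nm,n,v,cen(q).round(2),"rect",np.round(c,1),np.round(sz,1),round(a,1),"centroid",(cen(Q*1000)).round(1))
    out[nm,n]=cen(q)
for k in("pin","hinge","short"): print(k,tri(out[k,"side"],out[k,"top"]))
# manual
print("man pin",tri([180+107.5/8-.5,290+111.5/8-.5],[180+128.5/8-.5,225+133.5/8-.5]))
print("man hinge",tri([405+172/8-.5,220+124/8-.5],[350+197.5/8-.5,290+161.5/8-.5]))
for c in [(68,128),(132,74),(188,140),(124,191)]: print(plane("top",[180+(c[0]+.5)/8-.5,225+(c[1]+.5)/8-.5],.19).round(4))
E
```

```text
pin side 85 [192.37 303.31] rect [619.3 245.1] [25.  26.2] 41.1 centroid [620.1 244.7]
pin side 100 [192.23 303.09] rect [620.  244.6] [24.5 24.3] 41.1 centroid [620.6 244.6]
pin side 115 [191.98 302.81] rect [620.5 244.3] [24.2 23.4] 41.1 centroid [621.2 244.5]
pin top 85 [194.96 241.  ] rect [619.7 244.6] [24.8 25.2] 39.4 centroid [619.5 245.1]
pin top 100 [194.71 240.97] rect [619.7 245.1] [24.1 24.6] 39.4 centroid [619.6 245.6]
pin top 115 [194.53 240.91] rect [619.7 246.6] [22.4 22. ] 38.8 centroid [619.7 246.1]
hinge side 85 [426.04 235.47] rect [ 473.5 -151.7] [31.6 32.3] 13.6 centroid [ 473.5 -152. ]
hinge side 100 [425.9  235.18] rect [ 474.3 -152.7] [30.7 30.8] 0.4 centroid [ 474.1 -152.5]
hinge side 115 [425.84 234.9 ] rect [ 474.8 -153.3] [29.7 29.6] 0.3 centroid [ 474.6 -153. ]
hinge top 85 [374.11 309.5 ] rect [ 472.9 -152.2] [31.3 30.9] 24.1 centroid [ 473.2 -151.9]
hinge top 100 [374.35 309.52] rect [ 473.  -152.5] [29.1 29.3] 0.3 centroid [ 473.2 -152.4]
hinge top 115 [374.26 309.61] rect [ 472.7 -152.2] [27.4 27.6] 0.3 centroid [ 473.  -152.2]
short side 85 [237.08 
[... 204 characters left out ...]
 ] [24.4 24.2] 79.3 centroid [599.  188.1]
short top 85 [225.67 252.88] rect [597.4 189.2] [24.  24.9] 82.5 centroid [597.4 189.1]
short top 100 [225.43 253.03] rect [597.4 189.6] [23.3 24.9] 83.6 centroid [597.1 189.7]Traceback (most recent call last):
  File "<stdin>", line 11, in <module>
  File "h.py", line 9, in plane
    o,d=ray(n,p); return o+d*(z-o[2])/d[2]
        ~~~^^^^^
  File "h.py", line 7, in ray
    c,f=cal(n); d=np.array([(p[0]-c['cx'])/f,(p[1]-c['cy'])/f,1]); return -c['R'].T@c['t'],c['R'].T@d
        ~~~^^^
  File "h.py", line 5, in cal
    c=vision.get_calibration(n); f=240/np.tan(np.radians(c['fov_y']/2)); return c,f
ValueError: time passes only in moves, steps and waits
```

```bash
cat >> h.py <<'E'
from workcell import status
def rel(target,yaw=None):
    """delta in tool axes from the measured pose; yaw = world angle of the tool y axis (mod pi), tool straight down"""
    s=status.read_state();R=Ro.from_rotvec(s['tcp_rot'])
    d=R.inv().apply(np.array(target)-s['tool_pos']); r=np.zeros(3)
    if yaw is not None:
        best=[]
        for y in(yaw,yaw+np.pi):
            yv=np.array([np.cos(y),np.sin(y),0]);z=np.array([0,0,-1.]);T=Ro.from_matrix(np.c_[np.cross(yv,z),yv,z])
            best.append((R.inv()*T).as_rotvec())
        r=min(best,key=np.linalg.norm)
    return d.round(4),np.round(r,4)
def show():
    s=status.read_state();print("t",round(s['time'],2),"p",(s['tool_pos']*1000).round(1),"w",round(s['width']*85,1),"F",s['wrist_force'].round(2),"M",s['torque'].round(2),"tz",(Ro.from_rotvec(s['tcp_rot']).as_matrix()[:,2]).round(4),"q6",s['q'][5].round(2))
E
python3 - <<'E'
from h import *
show()
for a in(40.3,130.3): print(rel([.62,.245,.25],np.radians(a)))
R=Ro.from_rotvec(status.read_state()['tcp_rot']);print(R.as_matrix().round(3))
E
python3 - <<'E'
from h import *
s=cv2.imread("pics/side0.png");t=cv2.imread("pics/top0.png")
for im,n in((s,"s"),(t,"t")):
    h=cv2.cvtColor(im,cv2.COLOR_BGR2HSV);m=((h[...,0]>24)&(h[...,0]<34)&(h[...,1]>200)&(h[...,2]>120)).astype(np.uint8)
    k,_,st,c=cv2.connectedComponentsWithStats(m);print(n,[(st[i],c[i].round(1)) for i in range(1,k) if st[i][4]>30])
print(tri([144.5,350],[156.5,243]))
E
```

```text
t 0.1 p [164.1 654.1 230.1] w 84.8 F [ 0.36 -1.53  0.14] M [0.   0.01 0.02] tz [-6.e-04 -2.e-03 -1.e+00] q6 -0.04
(array([-0.5418, -0.2858, -0.0194]), array([-2.100e-03,  6.000e-04,  6.216e-01]))
(array([-0.5418, -0.2858, -0.0194]), array([-0.0019, -0.0011, -0.9492]))
[[-0.97   0.243 -0.001]
 [ 0.243  0.97  -0.002]
 [ 0.    -0.002 -1.   ]]
s [(array([133, 342,  18,  15, 220], dtype=int32), array([141.9, 348.9]))]
t [(array([148, 237,  13,  14,  99], dtype=int32), array([154.4, 243.4]))]
(array([0.61479231, 0.33309892, 0.17447073]), np.float64(0.0005883565331545643))
```

>>> apply_moves:
  deltas:
    - [-0.542,-0.286,-0.02,-0.002,0,0.622,0]
    - [-0.542,-0.286,-0.02,-0.002,0,0.622,0]
    - [-0.542,-0.286,-0.02,-0.002,0,0.622,0]
    - [-0.542,-0.286,-0.02,-0.002,0,0.622,0]
    - [-0.542,-0.286,-0.02,-0.002,0,0.622,0]
    - [-0.542,-0.286,-0.02,-0.002,0,0.622,0]
    - [-0.542,-0.286,-0.02,-0.002,0,0.622,0]
    - [-0.542,-0.286,-0.02,-0.002,0,0.622,0]

```text
time: 0.77
tool_pos: [0.4131, 0.4304, 0.2418]
tcp_rot: [1.321, 2.851, 0.002]
wrist_force: [0.0, 1.0, -0.2]
width: 1.0
```

```bash
python3 -c "
from h import *
show();print(rel([.62,.245,.25],np.radians(40.3)))"
```

```text
t 0.77 p [413.1 430.4 241.8] w 85.0 F [ 0.04  0.98 -0.18] M [0.06 0.04 0.03] tz [ 6.0e-04  1.2e-03 -1.0e+00] q6 0.06
(array([-0.2752,  0.0379, -0.0083]), array([ 0.0012, -0.0005, -0.0002]))
```

>>> apply_moves:
  deltas:
    - [-0.275,0.038,-0.008,0,0,0,0]
    - [-0.275,0.038,-0.008,0,0,0,0]
    - [-0.275,0.038,-0.008,0,0,0,0]
    - [-0.275,0.038,-0.008,0,0,0,0]
    - [-0.275,0.038,-0.008,0,0,0,0]
    - [-0.275,0.038,-0.008,0,0,0,0]
    - [-0.275,0.038,-0.008,0,0,0,0]
    - [-0.275,0.038,-0.008,0,0,0,0]

```text
time: 1.43
tool_pos: [0.6227, 0.2423, 0.2493]
tcp_rot: [1.327, 2.845, 0.001]
wrist_force: [-0.4, 0.1, 0.9]
width: 1.006
```

```bash
python3 -c "
from h import *
show();print(rel([.62,.245,.156],np.radians(40.3)))"
```

```text
t 1.43 p [622.7 242.3 249.3] w 85.5 F [-0.39  0.13  0.92] M [ 0.04  0.04 -0.01] tz [ 2.3e-03 -6.0e-04 -1.0e+00] q6 -0.36
(array([ 0.004 , -0.0005,  0.0933]), array([ 0.0014,  0.0019, -0.0055]))
```

>>> apply_moves:
  deltas:
    - [0.004,0,0.02,0.001,0.001,0,0]
    - [0.004,0,0.04,0.001,0.001,0,0]
    - [0.004,0,0.06,0.001,0.001,0,0]
    - [0.004,0,0.08,0.001,0.001,0,0]
    - [0.004,0,0.093,0.001,0.001,0,0]
    - [0.004,0,0.093,0.001,0.001,0,0]
    - [0.004,0,0.093,0.001,0.001,0,0]

```text
time: 2.02
tool_pos: [0.6155, 0.2502, 0.156]
tcp_rot: [-1.319, -2.848, 0.001]
wrist_force: [0.1, -0.1, -0.7]
width: 0.998
```

```bash
python3 -c "
from h import *
show();print(rel([.62,.245,.156],np.radians(40.3)))
im=vision.read_camera('side');im=im[260:420,100:313,::-1];cv2.imwrite('pics/g1.png',cv2.resize(im,None,fx=3,fy=3))"
```

```text
t 2.02 p [615.5 250.2 156. ] w 84.8 F [ 0.06 -0.11 -0.71] M [-0.01 -0.05  0.02] tz [-0.0029  0.001  -1.    ] q6 -0.36
(array([-0.0069,  0.0001, -0.0001]), array([-0.0016, -0.0026,  0.    ]))
```

View pics/g1.png

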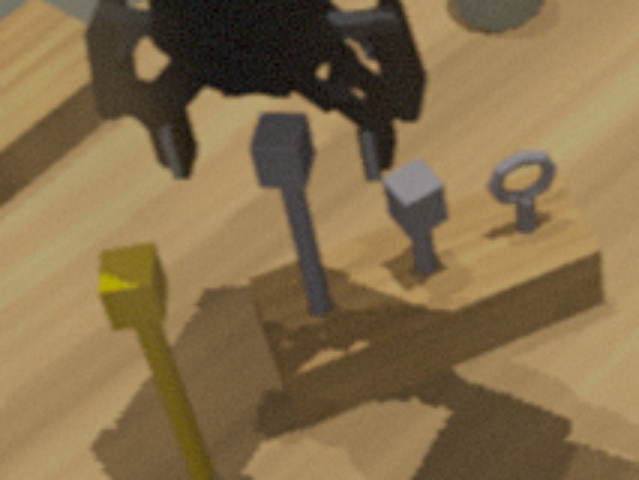

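The fingers stand either side of the long pin's head, which is at crop (283,150). A 7 mm correction along tool x is left before I close.

>>> apply_moves:
  deltas:
    - [-0.006,0,0,-0.001,-0.002,0,0]
    - [-0.006,0,0,-0.001,-0.002,0,0]
    - [-0.006,0,0,-0.001,-0.002,0,1]
    - [-0.006,0,0,-0.001,-0.002,0,1]
    - [-0.006,0,0,-0.001,-0.002,0,1]
    - [-0.006,0,0,-0.001,-0.002,0,1]
    - [-0.006,0,0,-0.001,-0.002,0,1]
    - [-0.006,0,0,-0.001,-0.002,0,1]
  squeeze: 80

```text
time: 2.73
tool_pos: [0.6204, 0.2456, 0.1573]
tcp_rot: [1.32, 2.849, 0.002]
wrist_force: [-1.1, 0.1, 1.5]
width: 0.274
```

```bash
python3 -c "
from h import *
show();print(rel([.62,.245,.156],np.radians(40.3)))"
```

```text
t 2.73 p [620.4 245.6 157.3] w 23.3 F [-1.1   0.14  1.45] M [-0.06  0.12  0.03] tz [ 1.8e-03  8.0e-04 -1.0e+00] q6 -0.36
(array([-0.0002, -0.0007,  0.0013]), array([ 0.0019,  0.0006, -0.0003]))
```

>>> apply_moves:
  deltas:
    - [0,0,-0.01,0,0,0,1]
    - [0,0,-0.03,0,0,0,1]
    - [0,0,-0.055,0,0,0,1]
    - [0,0,-0.085,0,0,0,1]
    - [0,0,-0.115,0,0,0,1]
    - [0,0,-0.145,0,0,0,1]
    - [0,0,-0.175,0,0,0,1]
    - [0,0,-0.175,0,0,0,1]

```text
time: 3.4
tool_pos: [0.6227, 0.2464, 0.3409]
tcp_rot: [1.316, 2.842, 0.016]
wrist_force: [0.4, 0.5, 0.6]
width: 0.267
```

```bash
python3 -c "
from h import *
show();print(rel([.4735,-.1523,.335],np.radians(40.3)))"
```

```text
t 3.4 p [622.7 246.4 340.9] w 22.7 F [0.42 0.55 0.59] M [0.02 0.01 0.02] tz [ 0.0132  0.0051 -0.9999] q6 -0.36
(array([-0.2077, -0.3716,  0.002 ]), array([ 0.0134,  0.0047, -0.0003]))
```

>>> apply_moves:
  deltas:
    - [-0.02,-0.036,0.005,0,0,0,1]
    - [-0.038,-0.068,0.005,0,0,0,1]
    - [-0.056,-0.1,0.005,0,0,0,1]
    - [-0.074,-0.132,0.005,0,0,0,1]
    - [-0.092,-0.164,0.005,0,0,0,1]
    - [-0.11,-0.196,0.005,0,0,0,1]
    - [-0.128,-0.228,0.005,0,0,0,1]
    - [-0.146,-0.26,0.005,0,0,0,1]

```text
time: 4.07
tool_pos: [0.5144, -0.0353, 0.3254]
tcp_rot: [-1.32, -2.85, -0.002]
wrist_force: [0.5, -0.9, -2.9]
width: 0.267
```

```bash
python3 -c "
from h import *
show();print(rel([.4735,-.1523,.335],np.radians(40.3)))"
```

```text
t 4.07 p [514.4 -35.3 325.4] w 22.7 F [ 0.51 -0.91 -2.9 ] M [-0.03 -0.02 -0.03] tz [-1.0e-04  1.1e-03 -1.0e+00] q6 -0.82
(array([-0.0627, -0.1069, -0.0097]), array([ 0.0006, -0.0009,  0.    ]))
```

>>> apply_moves:
  deltas:
    - [-0.016,-0.028,-0.008,0,0,0,1]
    - [-0.032,-0.056,-0.008,0,0,0,1]
    - [-0.045,-0.08,-0.008,0,0,0,1]
    - [-0.058,-0.1,-0.008,0,0,0,1]
    - [-0.058,-0.1,-0.008,0,0,0,1]
    - [-0.058,-0.1,-0.008,0,0,0,1]
    - [-0.058,-0.1,-0.008,0,0,0,1]
    - [-0.058,-0.1,-0.008,0,0,0,1]

```text
time: 4.73
tool_pos: [0.4773, -0.1421, 0.3339]
tcp_rot: [1.32, 2.851, 0.003]
wrist_force: [0.3, -0.3, -3.1]
width: 0.268
```

```bash
python3 -c "
from h import *
im=vision.read_camera('side')[...,::-1];cv2.imwrite('pics/s2.png',im)
t=vision.read_camera('top')[...,::-1];cv2.imwrite('pics/t2.png',t)
show();print(rel([.4735,-.1523,.335],np.radians(40.3)))
a=cv2.resize(im[130:330,360:490],None,fx=3,fy=3,interpolation=cv2.INTER_CUBIC);b=cv2.resize(t[210:360,310:440],None,fx=3,fy=3)
m=np.zeros((600,780,3),np.uint8);m[:,:390]=a;m[:450,390:]=b;cv2.imwrite('pics/z2.png',np.clip(m*1.5,0,255))"
```

```text
t 4.83 p [ 477.5 -142.   334.2] w 22.7 F [-0.48 -0.43 -3.11] M [-0.06 -0.03 -0.04] tz [ 0.0013  0.0013 -1.    ] q6 -1.04
(array([-0.0053, -0.0097, -0.0009]), array([ 0.0018, -0.0002,  0.0011]))[ WARN:0@1.623] global loadsave.cpp:1063 imwrite_ Unsupported depth image for selected encoder is fallbacked to CV_8U.
```

View pics/z2.png

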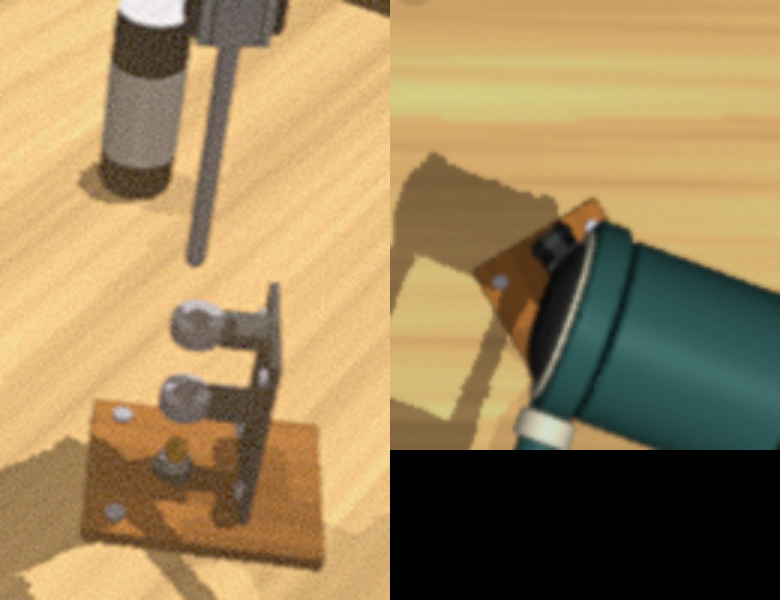

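The side view gives a clear look: pin tip at about (425,218), upper knuckle at (426,238), and the stud's brass cap below the lower knuckle. The arm hides the hinge in the top view. I'll measure the shank's centreline and nose to sub-pixel in the side view and compare with the knuckle.

```bash
cat >> h.py <<'E'
def shank(im,r0,r1,ztip,xy):
    """axis and nose of the held pin in the side picture -> offset of the real pin from a vertical pin at xy"""
    hsv=cv2.cvtColor(cv2.GaussianBlur(im,(3,3),0),cv2.COLOR_BGR2HSV).astype(float); S=hsv[...,1]
    top=proj("side",np.array([*xy,ztip+.14]));tip=proj("side",np.array([*xy,ztip+.006]))
    pts=[]
    for r in range(r0,r1):
        c=tip[0]+(top[0]-tip[0])*(r-tip[1])/(top[1]-tip[1]); lo=int(c)-8; s=S[r,lo:lo+17]
        bg=np.median(np.r_[s[:3],s[-3:]]); w=np.clip(bg-s,0,None);w[w<.35*w.max()]=0
        if w.max()>25: pts.append((r,lo+(w*np.arange(17)).sum()/w.sum(),c,(w>0).sum()))
    return np.array(pts)
E
python3 - <<'E'
from h import *
im=cv2.imread("pics/s2.png");xy=np.array([.4775,-.142]);zt=.187
P=shank(im,150,224,zt,xy)
print(np.c_[P[::5],(P[:,1]-P[:,2])[::5]].round(2)); print(P[-6:].round(2))
for z in (zt,zt+.006,.144): print(z,proj("side",np.array([*xy,z])).round(2))
p=np.polyfit(P[:-6,0],P[:-6,1]-P[:-6,2],1);print(p,np.polyval(p,[160,215]))
print("nominal hinge px",proj("side",np.array([.4735,-.1523,.144])))
hsv=cv2.cvtColor(im,cv2.COLOR_BGR2HSV);print(hsv[208:224,420:432,1])
E
```

```text
[[ 1.5000e+02  4.3545e+02  4.3536e+02  6.0000e+00  9.0000e-02]
 [ 1.5500e+02  4.3453e+02  4.3454e+02  6.0000e+00 -1.0000e-02]
 [ 1.6000e+02  4.3352e+02  4.3372e+02  6.0000e+00 -2.0000e-01]
 [ 1.6500e+02  4.3269e+02  4.3290e+02  6.0000e+00 -2.1000e-01]
 [ 1.7000e+02  4.3231e+02  4.3208e+02  6.0000e+00  2.2000e-01]
 [ 1.7500e+02  4.3140e+02  4.3126e+02  6.0000e+00  1.4000e-01]
 [ 1.8000e+02  4.3053e+02  4.3044e+02  6.0000e+00  9.0000e-02]
 [ 1.8500e+02  4.2957e+02  4.2962e+02  6.0000e+00 -6.0000e-02]
 [ 1.9000e+02  4.2868e+02  4.2880e+02  6.0000e+00 -1.2000e-01]
 [ 1.9500e+02  4.2769e+02  4.2799e+02  6.0000e+00 -3.0000e-01]
 [ 2.0000e+02  4.2708e+02  4.2717e+02  7.0000e+00 -8.0000e-02]
 [ 2.0500e+02  4.2645e+02  4.2635e+02  6.0000e+00  1.0000e-01]
 [ 2.1000e+02  4.2556e+02  4.2553e+02  6.0000e+00  3.0000e-02]
 [ 2.1500e+02  4.2495e+02  4.2471e+02  5.0000e+00  2.4000e-01]]
[[213.   425.26 425.03   6.  ]
 [214.   424.97 424.87   5.  ]
 [215.   424.95 424.71   5.  ]
 [216.   424.86 424.54   5.  ]
 [217.   424.52 424.38   4.  ]
 [218.   424.36 424.22   4.  ]]
0.187 [424.17 218.27]
0.193 [4
[... 249 characters left out ...]
 83  54  44  39  52  61 102 118 113]
 [113 120 102  59  66  57  37  44  83 108 112 116]
 [119 104 101  64  40  50  45  38  79 112 121 111]
 [113 117  93  65  55  52  55  56  93 109 118 107]
 [119 113  86  55  29  49  39  49 101 114 112 109]
 [119 111  93  60  49  52  32  65 106 120 114 115]
 [116 107  87  70  37  29  44  85 105 112 105 113]
 [112 116 102  71  32  31  66  94 110 115 109 116]
 [104 113 109  96  80  97 114 108 109 111 113 115]
 [106 122 108 109 106 106 111 106 116 113 107 110]
 [112 115 109 114 111 114 111 114 116 116 108 114]
 [114 115 108 119 109 112 108 115 114 112 108 113]
 [110 110 111 109 113 115 114 118 114 113 113 118]
 [110 109 120 113 115 113 117 110 111 116 112 113]]
```

The camera and arm agree within about 0.1 px (0.3 mm), and the pin is upright. Next I move over the bore at (0.4734, -0.1520).

>>> apply_moves:
  deltas:
    - [-0.003,-0.005,0,0.001,0,0,1]
    - [-0.005,-0.0095,0,0.001,0,0,1]
    - [-0.005,-0.0095,0.01,0.001,0,0,1]
    - [-0.005,-0.0095,0.02,0.001,0,0,1]
    - [-0.005,-0.0095,0.03,0.001,0,0,1]
    - [-0.005,-0.0095,0.03,0.001,0,0,1]
    - [-0.005,-0.0095,0.03,0.001,0,0,1]
    - [-0.005,-0.0095,0.03,0.001,0,0,1]

```text
time: 5.5
tool_pos: [0.4732, -0.1528, 0.3041]
tcp_rot: [1.321, 2.85, 0.001]
wrist_force: [-0.0, -1.3, -2.5]
width: 0.268
```

```bash
python3 -c "
from h import *
import time
show();print(rel([.4734,-.1520,.296],np.radians(40.3)))
im=vision.read_camera('side')[...,::-1];cv2.imwrite('pics/s3.png',im)
show()
p=status.read_state()['tool_pos']
P=shank(im,165,236,p[2]-.1473,p[:2]);d=P[:,1]-P[:,2];print(np.polyfit(P[:-6,0],d[:-6],1),d.mean())
"
```

```text
t 5.5 p [ 473.2 -152.8  304.1] w 22.8 F [-0.01 -1.28 -2.46] M [ 0.01 -0.05 -0.01] tz [ 4.e-04  5.e-04 -1.e+00] q6 -1.07
(array([0.0005, 0.0006, 0.0081]), array([ 0.0006, -0.0001, -0.0003]))
t 5.55 p [ 473.6 -152.9  304.7] w 22.6 F [-0.24  0.5  -2.51] M [-0.   -0.01  0.06] tz [ 1.3e-03  1.0e-04 -1.0e+00] q6 -1.07
[ 0.00148695 -0.24798902] -0.031610186117345423
```

>>> apply_moves:
  deltas:
    - [0.0005,0.0006,0.003,0,0,0,1]
    - [0.0005,0.0006,0.006,0,0,0,1]
    - [0.0005,0.0006,0.009,0,0,0,1]
    - [0.0005,0.0006,0.011,0,0,0,1]
    - [0.0005,0.0006,0.013,0,0,0,1]
    - [0.0005,0.0006,0.015,0,0,0,1]
    - [0.0005,0.0006,0.017,0,0,0,1]
    - [0.0005,0.0006,0.017,0,0,0,1]

```text
time: 6.22
tool_pos: [0.4732, -0.152, 0.2868]
tcp_rot: [-1.321, -2.85, -0.001]
wrist_force: [0.5, 0.2, -3.8]
width: 0.269
```

```bash
python3 -c "
from h import *
show()"
```

```text
t 6.22 p [ 473.2 -152.   286.8] w 22.9 F [ 0.48  0.22 -3.8 ] M [ 0.    0.02 -0.  ] tz [ 1.e-04  6.e-04 -1.e+00] q6 -1.06
```

>>> apply_moves:
  deltas:
    - [0,0,0.003,0,0,0,1]
    - [0,0,0.006,0,0,0,1]
    - [0,0,0.009,0,0,0,1]
    - [0,0,0.012,0,0,0,1]
    - [0,0,0.016,0,0,0,1]
    - [0,0,0.02,0,0,0,1]
    - [0,0,0.024,0,0,0,1]
    - [0,0,0.024,0,0,0,1]

```text
time: 6.88
tool_pos: [0.4729, -0.1518, 0.2621]
tcp_rot: [-1.32, -2.849, -0.001]
wrist_force: [0.1, 0.2, -3.2]
width: 0.271
```

```bash
python3 -c "
from h import *
show()
im=vision.read_camera('side')[...,::-1];cv2.imwrite('pics/s4.png',im)
show()
a=cv2.resize(im[180:320,370:490],None,fx=4,fy=4,interpolation=cv2.INTER_CUBIC);cv2.imwrite('pics/z4.png',np.clip(a*1.5,0,255).astype(np.uint8))
"
```

```text
t 6.88 p [ 472.9 -151.8  262.1] w 23.0 F [ 0.13  0.24 -3.24] M [ 0.02 -0.03 -0.01] tz [-9.e-04  1.e-03 -1.e+00] q6 -1.06
t 6.93 p [ 473.1 -151.9  262.6] w 22.7 F [-0.14  0.54 -2.96] M [-0.01 -0.02 -0.01] tz [-5.e-04  8.e-04 -1.e+00] q6 -1.06
```

View pics/z4.png

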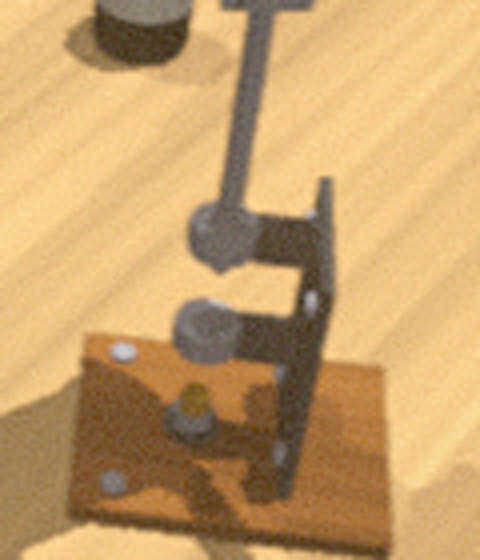

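The pin's nose shows just below the upper knuckle at crop (221,268), with no side force. On to the lower knuckle.

>>> apply_moves:
  deltas:
    - [0,0,0.006,0,0,0,1]
    - [0,0,0.012,0,0,0,1]
    - [0,0,0.018,0,0,0,1]
    - [0,0,0.023,0,0,0,1]
    - [0,0,0.027,0,0,0,1]
    - [0,0,0.031,0,0,0,1]
    - [0,0,0.035,0,0,0,1]
    - [0,0,0.035,0,0,0,1]

```text
time: 7.6
tool_pos: [0.473, -0.1519, 0.2273]
tcp_rot: [-1.32, -2.85, -0.001]
wrist_force: [-0.9, 0.7, -3.8]
width: 0.27
```

```bash
python3 -c "
from h import *
show()"
```

```text
t 7.6 p [ 473.  -151.9  227.3] w 22.9 F [-0.9   0.73 -3.82] M [ 0.03 -0.01 -0.01] tz [-7.e-04  8.e-04 -1.e+00] q6 -1.06
```

>>> apply_moves:
  deltas:
    - [0,0,0.004,0,0,0,1]
    - [0,0,0.008,0,0,0,1]
    - [0,0,0.012,0,0,0,1]
    - [0,0,0.016,0,0,0,1]
    - [0,0,0.02,0,0,0,1]
    - [0,0,0.024,0,0,0,1]
    - [0,0,0.028,0,0,0,1]
    - [0,0,0.028,0,0,0,1]

```text
time: 8.27
tool_pos: [0.4729, -0.1518, 0.1992]
tcp_rot: [-1.32, -2.849, -0.001]
wrist_force: [-0.3, -0.2, -3.0]
width: 0.268
```

```bash
python3 -c "
from h import *
show()"
```

```text
t 8.27 p [ 472.9 -151.8  199.2] w 22.8 F [-0.33 -0.19 -3.03] M [ 0.04 -0.04  0.05] tz [-8.e-04  9.e-04 -1.e+00] q6 -1.06
```

```bash
python3 -c "
from h import *
for z in (.026,.03,.035,.04,.044): print(z,proj('side',np.array([.4733,-.152,z])).round(1))
im=cv2.imread('pics/s4.png');h=cv2.cvtColor(im,cv2.COLOR_BGR2HSV);print(h[272:290,411:427,1]);print(h[272:290,411:427,2])"
```

```text
0.026 [418.2 281.9]
0.03 [418.4 280.4]
0.035 [418.7 278.6]
0.04 [419.  276.7]
0.044 [419.3 275.3]
[[149 171 158 172 168 154 181 163 166 164 157 162 161 156 177 165]
 [157 165 159 155 158 160 157 167 159 165 151 163 169 163 161 173]
 [175 159 172 149 165 184 152 173 163 165 163 165 166 169 164 167]
 [157 166 170 171 159 154 165 159 164 164 167 169 173 170 174 153]
 [169 165 164 169 156 165 195 193 193 207 162 152 157 157 167 161]
 [162 169 166 171 172 146 192 167 160 184 164 175 146 178 166 168]
 [162 150 167 166 185 189 174 177 169 189 197 165 182 171 165 162]
 [165 167 150 116 131 174 172 159 162 188 176 162 170 156 163 147]
 [174 140  90  72 119 158 180 163 159 164 151 142 153 176 163 169]
 [138 101  54  61 117 176 166 181 171 179 193 137 142 157 170 159]
 [113  62  44  58 111 218 171 163 184 160 148 122 122 160 181 156]
 [111  64  49  52  77 110 137 144 180 127 103  76 114 153 152 176]
 [ 86  82  71  50  47  75  66  96 112  81  64  39 106 136 169 164]
 [119  69  45  41  29  32  63  50  45  35  34  62  96 143 136 152]
 [ 89  81  60  55  38  52  50  31  56  43  58  49 140  98 149 18
[... 711 characters left out ...]
  95  97 104 120 129 127 130]
 [114 111  94  88  77  84  78  80  90  90  86  99 120 126 127 128]
 [ 85  78  75  80  76  84  83  86  85  80  78  91 108 120 123 122]
 [ 68  70  76  75  76  76  85  89  83  83  79  75  98 113 117 118]
 [ 71  60  57  69  73  79  84  85  78  86  74  74  76 102 119 116]
 [ 65  62  61  71  70  71  77  72  80  72  72  66  60  88 104 109]
 [ 62  52  62  68  71  79  69  72  79  72  74  62  56  68  73  82]
 [ 63  57  68  70  68  73  76  73  73  78  70  68  53  60  65  63]
 [ 67  54  56  65  66  71  71  72  71  73  63  56  55  59  68  63]
 [ 66  62  59  45  60  52  59  58  53  48  51  51  58  61  66  65]
 [ 73  60  62  54  48  54  61  54  52  44  58  60  60  63  69  67]]
```

>>> apply_moves:
  deltas:
    - [0,0,0.002,0,0,0,1]
    - [0,0,0.004,0,0,0,1]
    - [0,0,0.006,0,0,0,1]
    - [0,0,0.006,0,0,0,1]
    - [0,0,0.006,0,0,0,1]

```text
time: 8.68
tool_pos: [0.4735, -0.1521, 0.1944]
tcp_rot: [1.321, 2.85, 0.001]
wrist_force: [-0.2, -0.4, -2.0]
width: 0.271
```

The camera puts the cap's top at about 39 mm (rough), so contact should come near TCP z = 0.186. From here I feel my way down.

>>> apply_moves:
  deltas:
    - [0,0,0.001,0,0,0,1]
    - [0,0,0.002,0,0,0,1]
    - [0,0,0.003,0,0,0,1]
    - [0,0,0.004,0,0,0,1]
    - [0,0,0.004,0,0,0,1]
    - [0,0,0.004,0,0,0,1]

```text
time: 9.18
tool_pos: [0.4735, -0.152, 0.1903]
tcp_rot: [1.321, 2.85, 0.001]
wrist_force: [0.3, 0.2, -2.1]
width: 0.266
```

>>> apply_moves:
  deltas:
    - [0,0,0.001,0,0,0,1]
    - [0,0,0.002,0,0,0,1]
    - [0,0,0.003,0,0,0,1]
    - [0,0,0.003,0,0,0,1]

```text
time: 9.52
tool_pos: [0.4734, -0.152, 0.1871]
tcp_rot: [1.321, 2.85, 0.001]
wrist_force: [-0.1, -0.6, -1.9]
width: 0.272
```

>>> apply_moves:
  deltas:
    - [0,0,0.001,0,0,0,1]
    - [0,0,0.002,0,0,0,1]
    - [0,0,0.002,0,0,0,1]
    - [0,0,0.002,0,0,0,1]

```text
time: 9.85
tool_pos: [0.4735, -0.152, 0.1853]
tcp_rot: [1.321, 2.85, 0.001]
wrist_force: [-0.2, -0.2, -3.3]
width: 0.272
```

>>> apply_moves:
  deltas:
    - [0,0,0.001,0,0,0,1]
    - [0,0,0.002,0,0,0,1]
    - [0,0,0.002,0,0,0,1]
    - [0,0,0.002,0,0,0,1]

```text
time: 10.18
tool_pos: [0.4735, -0.1521, 0.1834]
tcp_rot: [1.321, 2.85, 0.001]
wrist_force: [-0.6, 0.7, -2.2]
width: 0.269
```

>>> apply_moves:
  deltas:
    - [0,0,0.001,0,0,0,1]
    - [0,0,0.002,0,0,0,1]
    - [0,0,0.002,0,0,0,1]
    - [0,0,0.002,0,0,0,1]

```text
time: 10.52
tool_pos: [0.4738, -0.1522, 0.1819]
tcp_rot: [1.32, 2.849, 0.001]
wrist_force: [-1.3, 1.1, 1.7]
width: 0.267
```

Contact: Fz went from about -2.5 to +1.7 N at TCP z ≈ 0.183. Next I press about 4 mm further, to mid-travel.

>>> apply_moves:
  deltas:
    - [0,0,0.001,0,0,0,1]
    - [0,0,0.002,0,0,0,1]
    - [0,0,0.003,0,0,0,1]
    - [0,0,0.004,0,0,0,1]
    - [0,0,0.004,0,0,0,1]
    - [0,0,0.004,0,0,0,1]
    - [0,0,0.004,0,0,0,1]
    - [0,0,0.004,0,0,0,1]

```text
time: 11.18
tool_pos: [0.4738, -0.1522, 0.1776]
tcp_rot: [1.32, 2.849, 0.001]
wrist_force: [-0.5, -0.6, 2.4]
width: 0.268
```

```bash
python3 -c "
from h import *
show()
F=[]
for i in range(5):
    im=vision.read_camera('side')[...,::-1];s=status.read_state();F.append([*s['wrist_force'],s['tool_pos'][2]*1000])
cv2.imwrite('pics/s5.png',im)
print(np.mean(F,0),np.std(F,0));show()
p=s['tool_pos'];print(proj('side',np.array([*p[:2],p[2]-.1473+.165])))
"
```

```text
t 11.18 p [ 473.8 -152.2  177.6] w 22.8 F [-0.47 -0.59  2.43] M [-0.03  0.22 -0.04] tz [ 1.3e-03  1.0e-04 -1.0e+00] q6 -1.06
[-8.78963337e-01  3.02034404e-02  3.23188758e+00  1.77596379e+02] [0.45470914 0.495709   0.18699645 0.03377848]
t 11.43 p [ 473.8 -152.1  177.6] w 22.6 F [-0.43 -0.8   3.26] M [-0.02  0.19 -0.04] tz [ 1.3e-03  1.0e-04 -1.0e+00] q6 -1.06
[429.84412504 212.61967664]
```

The mean Fz is 3.2 N plus about 2.8 N of pin weight, so about 6.0 N on the stud. That is half travel, matching the 5 mm of movement. Now I draw the pin back up.

>>> apply_moves:
  deltas:
    - [0,0,-0.002,0,0,0,1]
    - [0,0,-0.004,0,0,0,1]
    - [0,0,-0.006,0,0,0,1]
    - [0,0,-0.008,0,0,0,1]
    - [0,0,-0.009,0,0,0,1]
    - [0,0,-0.009,0,0,0,1]
    - [0,0,-0.009,0,0,0,1]
    - [0,0,-0.009,0,0,0,1]

```text
time: 12.1
tool_pos: [0.4732, -0.1519, 0.1859]
tcp_rot: [-1.321, -2.85, -0.001]
wrist_force: [-0.2, 0.6, -3.3]
width: 0.268
```

```bash
python3 -c "
from h import *
F=[]
for i in range(6):
    im=vision.read_camera('side')[...,::-1];s=status.read_state();F.append([*s['wrist_force'],s['tool_pos'][2]*1000])
cv2.imwrite('pics/s6.png',im)
print(np.mean(F,0),np.std(F,0));show()
a=cv2.resize(im[130:320,370:490],None,fx=3,fy=3,interpolation=cv2.INTER_CUBIC);cv2.imwrite('pics/z6.png',np.clip(a*1.5,0,255).astype(np.uint8))
"
```

```text
[-2.95071046e-01  1.06553000e-02 -2.54426418e+00  1.86195785e+02] [0.41119972 0.49164533 0.31913479 0.13375602]
t 12.4 p [ 473.6 -152.1  186.4] w 22.8 F [-0.08 -0.5  -2.07] M [ 0.02 -0.04 -0.02] tz [ 8.e-04  3.e-04 -1.e+00] q6 -1.06
```

View pics/z6.png

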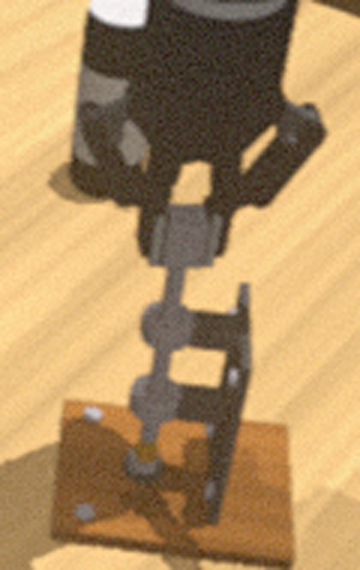

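The picture shows the pin through both knuckles at crop (167,325) and (155,397), its end just above the brass cap at (147,450), and the head held. Fz is back to the pin's weight. Handing in.

```bash
python3 -c "
from workcell import job
print(job.finish_job())
from h import *
show()"
```

```text
the job is handed in; nothing more can be done
None
the job is handed in; nothing more can be done
```

I took the long pin out of the block and threaded it down through both knuckles, with no noticeable side force. I pressed the stud to about half travel, drew the pin back up, and handed the job in at about 12.4 s with the pin still gripped. The hand-in gave no verdict.

- **Pressing the stud:** contact came at TCP z ≈ 0.183 m (pin end about 36 mm above the bench). I pressed about 5 mm further, to roughly 6 N on the stud (3.2 N at the wrist plus about 2.8 N of pin weight).
- **Final position:** TCP z is 0.186 m, so the pin's end is about 39 mm above the bench. That is about 3 mm clear of the cap and well under the 62 mm limit.
- **Final force and grip:** the mean Fz was -2.5 N, which is the pin's weight alone, so nothing is left on the stud. The jaws read about 22.8 mm on the 24 mm head throughout, and the tool is upright within about 0.001 rad.
- **One disagreement:** a rough camera estimate put the cap's top at about 39 mm, but the felt contact was about 36 mm. I used the felt value.
- **Not checked:** I did not measure the short pin, eye bolt, jar or spray can at the end. I saw no sign of contact with any of them.

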